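Clamp the sprung pointer and draw its rod to the ring mark

ROBOT

A 6-joint arm with a two-finger parallel gripper is mounted at the origin on a cart in front of the work surface, level with it; the furniture and walls round the work are solid. World frame = base frame: x ahead of the robot, y to its left, z up, the work surface at z = 0. Lengths are in m, angles in rad, forces in N, time in s.
With the tool pointing down it reaches from about 0.3 to 0.825 m from the base axis. Payload 5.4 kg.
Tool frame: the origin (TCP) lies midway between the tips of the shut fingers; the grasp point (between the pads) lies 19 mm behind it; z points along the fingers, y is the line along which they close (so a half turn about z gives the same grasp; the last joint's range is limited). The gripper opens to 92 mm and grips with 3 to 60 N. Pads are 20 mm wide; open, the fingers measure 128 mm over their backs; the gripper's body (75 mm by 189 mm) begins 69 mm behind the grasp point.
Start: joints at [1.056, 0.158, 1.597, -0, 1.386, -0.21], TCP at [0.173, 0.548, 0.215] pointing down, gripper open.
Joint ranges: [-2.91, 2.91], [-0.94, 2.29], [0.18, 2.7], [-1.29, 4.43], [0.17, 2.64], [-3, 3]. Speed limits (rad/s): [2.57, 2.57, 3.14, 3.14, 3.14, 3.14].

INTERFACE

Orientations are given as a unit quaternion [x, y, z, w].
In Python, from bench import manip, imaging, ticket gives the robot as it stands.
- The arm moves only by the tool apply_moves, never from a script. Its argument "steps" is text: rows parted by semicolons, each of 5 numbers parted by spaces: the gripper's target within -1 to 1 (fully open at 1, half-way at 0, shut at -1), then the shift along the world's x, y, z in mm, then the turn about the world's z in rad. In form: gripper x y z twist; .... A call has 1 to 12 rows; each row shifts and turns the commanded pose from where the row before left it; what a row does not reach is not made up. A row lasts 1/8 s, in which the tool goes at most 62.5 mm and 10.7 degrees, less where a joint would pass 70% of its speed; a pose out of reach is approached as far as the arm can. A call is refused whole if a number of a shift passes 62.5 or a number of a turn 0.188, either way. A call with a gripper value outside its range is refused whole. The fingers move at their own pace and stop on an object; "force" is the grip in N (left out, the last holds). Time passes only in rows, so rows that do not move let the fingers close. It gives the time, the measured TCP pose, the force, the opening and the grip force at its end, in the units of the state.
- manip.read_state(): the state, without advancing time (a new reading comes with each control period).
- imaging.capture(name): name is "scene" or "top" or "wrist"; returns a dict with "color" (480x640x3 uint8, red, green, blue), "depth" (480x640 float32, m along the optical axis (not along the pixel's ray), 0 where there is no reading), "fx", "fy", "cx", "cy" (pixels), "view" (4x4, takes a point from world to camera coordinates); the wrist camera has in their place "T_tool_cam" (4x4, takes a point from camera to tool coordinates, whose origin is the TCP and whose axes are the flange's). Camera axes: x right, y up, looking along -z (the intrinsics and any distortion apply to the point x, -y, -z); pixel columns grow to the right and rows downward; lengths in m; the calibration is good to about 2 mm. A picture is of the moment at which its call begins: read the wrist's pose just before it.
- ticket.finish_job(): hands the job in; it is judged then, once.
The state is a dict: "time_s": time; "q": joint angles; "qvel": joint speeds; "tau": joint torques, N m; "ee_pos": TCP position; "orientation": TCP orientation; "contact_force": force on the tool from outside, world axes, zero at the start; "torque": the same for the moment, N m; "width": finger opening in m; "finger_force": force on a finger pad.
Only numpy, scipy, OpenCV 4.12 (cv2) and the standard library are available. Lean on these libraries where they do the work, as an engineer would, in place of code of your own. Each camera call takes 0.05 s, during which the arm holds its last target. There are 200 camera calls.

TASK

Crank the bench clamp's handle clockwise (seen from above) until its pad presses firmly on the barrel of the sprung pointer lying under it, leaving the rod in for now. Then take the rod by its end knob and pull it straight out of the barrel against its spring until the dark ring round the rod stands at the barrel's mouth (40 mm out), not well past it, with the barrel staying put in the closed clamp. Finish while holding the rod there: do not let go of it; leave the mount, the level and the test block beside the work alone.

Things in the scene. Friction and masses are not known exactly. Their poses are not given: they have to be found in the camera images.
- screw_clamp: Grey bench clamp, fixed, in a different place each time. Origin on the worktop under the crank's axis, z up. Base plate 100 mm wide, 14 mm thick, x = -60 to +105 mm; vee saddles at x = 0 and x = +75 mm carry the barrel, its axis along x at z = 45 mm. Over x = 0 a bridge, 34 mm along x, 92 mm along y, top at z = 98 mm (bolt heads to 102 mm).
- crank (a joint): Crank angle (rad): 0 = pad raised, arm along the clamp's +x; grows clockwise from above; starts from 0 to 1.5. Turns in place about the upright axis through the clamp's origin, lowering the pad 10 mm a turn. Pad meets the barrel at about 5.0; being sprung it then presses about 6 N more per rad; about 8 is firm; hard stop 8.8 (24 N). Takes 2 to 3 N at its knob and stays where left.
- crank_knob (a point): Middle of the upright black knob on the crank arm, 34 mm from the crank's axis, 135 mm above the worktop. It is 17 mm in diameter, spans z = 114 to 152 mm and spins freely on its pin, so it can be pinched from above and carried round without turning the hand. Nothing else of the clamp rises above z = 116 mm.
- clamp_pad: The clamp's pad, 26 x 30 x 10 mm with a rubber face, origin at the centre of its underside; it moves straight down onto the barrel (top of barrel at z = 56 mm) as the crank turns.
- pointer_barrel: Barrel of the sprung pointer: loose metal tube 22 mm in diameter, 170 mm long, lying level in the vee saddles (it would slide out if pulled while unclamped). Origin at mid-length on its axis, x along its axis towards the mouth; the mouth, where the rod comes out, is at x = +85 mm. About 0.3 kg with the rod.
- pointer_rod (a joint): How far the rod is pulled out of the barrel (m): 0 = home (start), 0.040 = ring at the mouth, end stop 0.060. An inner spring pulls it back: about 2 N at home, about 7 N at 0.040.
- rod_knob (a point): Centre of the ridged steel knob on the rod's outer end: a cylinder 20 mm in diameter, 32 mm long, along the barrel's axis, 45 mm above the worktop, only the worktop under it. With the rod home it is 31 mm beyond the mouth (116 mm from the barrel's origin), 15 mm of 10 mm thick rod between mouth and knob.
- rod_ring (a point): Middle of the 3 mm wide dark ring round the rod, 71 mm behind the knob's centre; hidden 40 mm inside the barrel while the rod is home.
- resin_mount: Bystander: small green round resin specimen mount, 30 mm across, 19 mm high, beside the clamp; origin under its centre.
- level: Bystander: round white bullseye level with a green top, 38 mm across, 10 mm high; origin under its centre.
- test_block: Bystander: round steel hardness test block, 55 mm across, 11 mm high; origin under its centre.
Not all that is in view belongs to the job. What is shaped like the pointer_barrel but brown is not meant.

How it is judged:
On the way:
1. the clamp's pad presses on the barrel with more than 8 N while the rod is still home (less than 6 mm out) (contact force between clamp_pad and pointer_barrel above 8 N and value of joint pointer_rod below 0.006 m), for 0.2 s.
At the end, for the whole second after the job is handed in: The fingers still hold the rod by its knob, drawn 40 mm out of the barrel (within 5 mm), for the whole last second; the pad still presses on the barrel with more than 8 N; the barrel lies along the saddles within 12 mm of where it started (value of joint pointer_rod between 0.035 and 0.045 m and contact force between the fingers and pointer_barrel above 2 N and distance between the grasp point and rod_knob below 0.04 m and contact force between clamp_pad and pointer_barrel above 8 N and distance of pointer_barrel from where it was at the start of the episode below 0.012 m and angle between the x axis of pointer_barrel and the x axis of screw_clamp, either way round below 0.1 rad); the arm keeps its last pose, push and grip.
It fails at once if the rod is pulled well past its ring (more than 52 mm out) (value of joint pointer_rod above 0.052 m).
It fails at once if a bystander is moved by more than 25 mm (distance of any of resin_mount, level, test_block from where it was at the start of the episode above 0.025 m).
It also fails if it takes over 53 s, if anything falls off the work surface, if the arm or the gripper's body presses on something with over 40 N, if the wrist force passes 120 N, or if a joint passes its speed limit or range.

## Working session

There is one attempt and no reset: what is moved stays moved. The work goes in short steps, Python scripts to look and compute and a tool call to move; the robot and the scene stay as the last step left them, time stands still between calls to the robot, and variables do not carry over. Pictures are saved under pics/ and viewed, at most 10 in all, crops included, and the job is handed in when it is done.

Besides the shell and the picture viewer there is one more tool, called after ">>>" by a JSON object that holds its "name" and its "arguments". apply_moves: Moves the arm, as the interface text tells. Its arguments: {"type":"object","properties":{"steps":{"type":"string"},"force":{"type":"number"}},"required":["steps"]}

```bash
mkdir -p pics; cat > h.py <<'E'
import numpy as np, cv2
from bench import manip, imaging, ticket
def cloud(c):
    d=c["depth"]; v,u=np.mgrid[0:480,0:640]
    p=np.stack([(u-c["cx"])/c["fx"]*d,-(v-c["cy"])/c["fy"]*d,-d,np.ones_like(d)],-1)
    return (p@np.linalg.inv(c["view"]).T)[...,:3]
E
python3 - <<'E'
from h import *
print(manip.read_state())
for n in("top","scene"):
    c=imaging.capture(n); print(n,[k for k in c],c["fx"],c["view"].round(3).tolist())
    cv2.imwrite(f"pics/{n}.png",c["color"][...,::-1]); np.save(n+"_p.npy",cloud(c)); np.save(n+"_c.npy",c["color"])
    np.save(n+"_d.npy",c["depth"])
E
```

```text
{'time_s': 0.0, 'q': array([ 1.05588652e+00,  1.59064677e-01,  1.59820597e+00, -2.71709576e-06,
        1.38615727e+00, -2.10090960e-01]), 'qvel': array([-4.33570753e-04,  9.63315429e-05,  4.05573357e-04, -8.03163610e-04,
        1.24649445e-03, -1.30308049e-04]), 'tau': array([ 2.61228888e-04, -3.85582566e+01, -3.22110379e+01,  7.00647198e-02,
        3.80981388e-02, -1.30023018e-04]), 'ee_pos': array([0.1722801 , 0.54794889, 0.21362327]), 'orientation': array([ 1.51819752e-01,  9.88407771e-01, -8.58468508e-04, -3.24154892e-04]), 'contact_force': array([-0.34551803,  0.56881164,  0.13085261]), 'torque': array([-0.03981733,  0.00266922,  0.00100726]), 'finger_force': 0.0, 'width': 0.09156466109505781}
top ['color', 'depth', 'fx', 'fy', 'cx', 'cy', 'view'] 587.1271165612839 [[0.002, -1.0, -0.015, 0.047], [0.991, -0.0, 0.131, -0.593], [-0.131, -0.015, 0.991, -0.877], [0.0, 0.0, 0.0, 1.0]]
scene ['color', 'depth', 'fx', 'fy', 'cx', 'cy', 'view'] 560.8112007557653 [[0.619, -0.785, 0.017, -0.348], [0.356, 0.3, 0.885, -0.305], [-0.7, -0.541, 0.466, -0.53], [0.0, 0.0, 0.0, 1.0]]
```

View pics/top.png

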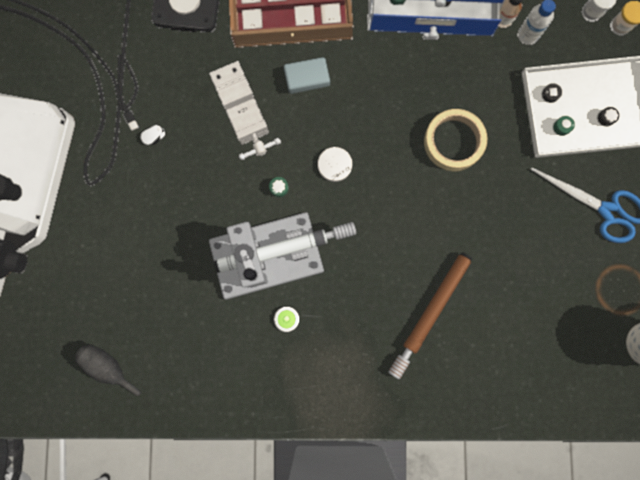

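View pics/scene.png

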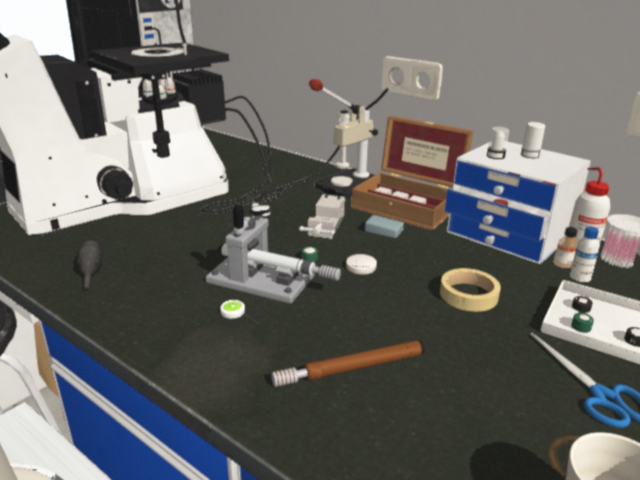

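Top view: clamp near (265,255), crank knob at (250,272), rod knob at (343,231) pointing right, level at (287,319), mount at (278,186). The scene view agrees: the barrel's mouth points away from the microscope.

```bash
python3 - <<'E'
from h import *
P=np.load("top_p.npy");C=np.load("top_c.npy").astype(int)
S=np.load("scene_p.npy");SC=np.load("scene_c.npy").astype(int)
for P,C,(u0,u1,v0,v1) in((P,C,(200,365,200,305)),(S,SC,(200,345,195,305))):
    p=P[v0:v1,u0:u1].reshape(-1,3);col=C[v0:v1,u0:u1].reshape(-1,3)
    k=p[(p[:,2]>.13)&(p[:,2]<.17)]
    print("knob",len(k),k.mean(0) if len(k) else 0,k.min(0) if len(k) else 0,k.max(0) if len(k) else 0)
    b=p[(p[:,2]>.085)&(p[:,2]<.106)]; r=cv2.minAreaRect(b[:,:2].astype(np.float32)); print("bridge",len(b),r,np.median(b[:,2]))
    b=p[(p[:,2]>.008)&(p[:,2]<.019)]; r=cv2.minAreaRect(b[:,:2].astype(np.float32)); print("plate",len(b),r)
    # rod knob/barrel: z 50-60
    b=p[(p[:,2]>.047)&(p[:,2]<.060)&(p[:,1]<.16)]
    m=np.median(b,0); vx=cv2.fitLine(b[:,:2].astype(np.float32),cv2.DIST_HUBER,0,.01,.01).ravel(); t=(b[:,:2]-vx[2:])@vx[:2]
    print("line",len(b),vx,np.arctan2(vx[1],vx[0]),vx[2:]+t.min()*vx[:2],vx[2:]+t.max()*vx[:2])
for u,v in((250,272),(343,231),(354,229),(287,319),(278,186),(335,164),(210,243),(306,215),(323,270),(224,297)): print(u,v,np.load("top_p.npy")[v,u].round(4))
E
```

```text
knob 134 [0.52157078 0.13852345 0.14940063] [0.51394265 0.13150411 0.13127066] [0.53054051 0.14697216 0.15628719]
bridge 969 ((0.5536167621612549, 0.1527765989303589), (0.0921381339430809, 0.03422321006655693), 15.724244117736816) 0.0984803689059226
plate 3430 ((0.5600883960723877, 0.13122175633907318), (0.100465327501297, 0.16478826105594635), 15.761480331420898)
line 1313 [ 0.28091666 -0.9597322   0.5761477   0.06982835] -1.2860472 [0.54856249 0.16407123] [ 0.59922525 -0.00901455]
knob 157 [0.5173173  0.13739087 0.14287511] [0.51091774 0.130502   0.13000285] [0.52787239 0.14771462 0.15365332]
bridge 583 ((0.5511069893836975, 0.15216197073459625), (0.09356275945901871, 0.03543476760387421), 14.337903022766113) 0.09754337348927661
plate 2240 ((0.6676011085510254, 0.2115294635295868), (0.4588768184185028, 0.330708771944046), 40.84960174560547)
line 1011 [ 0.27997208 -0.96000814  0.56168     0.09775432] -1.2870313 [0.54141726 0.16723417] [ 0.59316892 -0.01021932]
250 272 [0.5233 0.1383 0.1517]
343 231 [0.5923 0.0091 0.0559]
354 229 [ 0.5953 -0.0077  0.0568]
287 319 [0.458  0.0968 0.0121]
278 186 [0.6703 0.1126 0.0207]
335 164 [0.7088 0.0205 0.0114]
210 243 [0.5785 0.2215 0.014 ]
306 215 [0.6235 0.0673 0.0169]
323 270 [0.5353 0.04   0.015 ]
224 297 [0.4924 0.1973 0.0118]
```

>>> {"name": "apply_moves", "arguments": {"steps": "0 29 -34 0 -0.083;0 29 -34 0 -0.083;0 29 -34 0 -0.083;0 29 -34 0 -0.083;0 29 -34 0 -0.083;0 29 -34 0 -0.083;0 29 -34 0 -0.083;0 29 -34 0 -0.083;0 29 -34 0 -0.083;0 29 -34 0 -0.083;0 29 -34 0 -0.083;0 29 -34 0 -0.083", "force": 25}}

```text
time_s: 1.6
ee_pos: [0.5211, 0.1392, 0.2142]
orientation: [0.607, 0.795, -0.0, -0.0]
contact_force: [1.4, -0.1, 0.7]
width: 0.0459
finger_force: 0.0
```

>>> {"name": "apply_moves", "arguments": {"steps": "0 0 0 0 0;0 0 0 0 0"}}

```text
time_s: 1.85
ee_pos: [0.5199, 0.1409, 0.2141]
orientation: [0.605, 0.796, -0.0, -0.001]
contact_force: [0.3, 0.5, 0.4]
width: 0.0462
finger_force: 0.0
```

```bash
cat >> h.py <<'E'
from scipy.spatial.transform import Rotation as R
def wrist(name):
    s=manip.read_state(); c=imaging.capture("wrist"); T=np.eye(4); T[:3,:3]=R.from_quat(s["orientation"]).as_matrix(); T[:3,3]=s["ee_pos"]
    c["view"]=np.linalg.inv(T@np.array(c["T_tool_cam"])); cv2.imwrite(f"pics/{name}.png",c["color"][...,::-1]); return s,c,cloud(c)
E
python3 - <<'E'
from h import *
s,c,P=wrist("w1"); print(s["ee_pos"],s["q"].round(2),R.from_quat(s["orientation"]).as_matrix().round(3))
p=P.reshape(-1,3); p=p[(c["depth"].ravel()>0)]
p=p[(abs(p[:,0]-.56)<.15)&(abs(p[:,1]-.1)<.2)]
k=p[(p[:,2]>.147)&(p[:,2]<.156)]; print("knob",len(k),k.mean(0),k.min(0),k.max(0))
b=p[(p[:,2]>.094)&(p[:,2]<.104)]; print("bridge",len(b),cv2.minAreaRect(b[:,:2].astype(np.float32)))
E
```

```text
[0.51987953 0.14090802 0.2141171 ] [ 0.04  0.07  1.7   0.    1.38 -0.23] [[-0.267  0.964 -0.001]
 [ 0.964  0.267  0.   ]
 [ 0.001 -0.001 -1.   ]]
knob 471 [0.52169045 0.14109827 0.15033757] [0.51404316 0.13287128 0.14702522] [0.52960297 0.14816853 0.15312641]
bridge 3489 ((0.5532065629959106, 0.15362805128097534), (0.09168236702680588, 0.03362010419368744), 15.369738578796387)
```

View pics/w1.png

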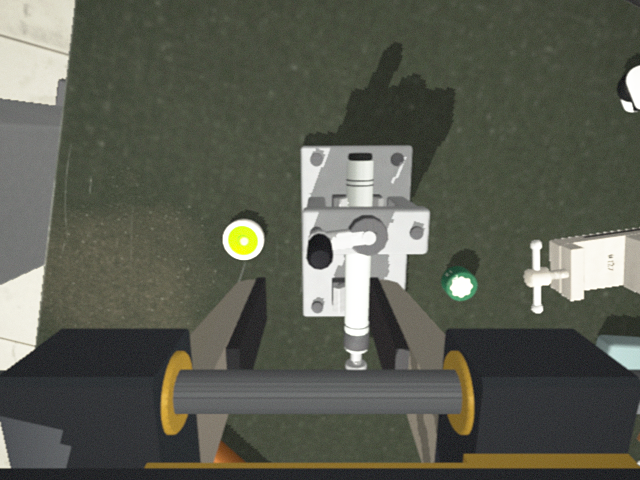

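Wrist view: knob at (320,250) on the crank arm, slightly off the fingers' centre; fingers clear. Descend and pinch.

>>> {"name": "apply_moves", "arguments": {"steps": "0 2 0 -30 0;0 0 0 -31 0;0 0 0 -30 0;0 0 0 0 0;-1 0 0 0 0;-1 0 0 0 0;-1 0 0 0 0;-1 0 0 0 0"}}

```text
time_s: 2.9
ee_pos: [0.5216, 0.1401, 0.1247]
orientation: [0.605, 0.796, -0.001, -0.001]
contact_force: [-6.9, -2.6, 7.4]
width: 0.0165
finger_force: 25.0
```

```bash
python3 - <<'E'
import numpy as np
a=np.radians(202.1-20*np.arange(21)); p=34*np.c_[np.cos(a),np.sin(a)]; q=np.round(p,1); d=np.diff(q,axis=0).round(1)
print(";".join(f"-1 {x} {y} 0 0" for x,y in d[:12])); print(";".join(f"-1 {x} {y} 0 0" for x,y in d[12:])); print(q[12],q[20])
E
```

```text
-1 -2.5 11.6 0 0;-1 1.6 11.7 0 0;-1 5.6 10.4 0 0;-1 8.7 7.9 0 0;-1 11.0 4.4 0 0;-1 11.8 0.5 0 0;-1 11.2 -3.7 0 0;-1 9.3 -7.2 0 0;-1 6.3 -10.0 0 0;-1 2.5 -11.6 0 0;-1 -1.6 -11.7 0 0;-1 -5.6 -10.4 0 0
-1 -8.7 -7.9 0 0;-1 -11.0 -4.4 0 0;-1 -11.8 -0.5 0 0;-1 -11.2 3.7 0 0;-1 -9.3 7.2 0 0;-1 -6.3 10.0 0 0;-1 -2.5 11.6 0 0;-1 1.6 11.7 0 0
[ 26.8 -20.9] [-32.4  10.5]
```

>>> {"name": "apply_moves", "arguments": {"steps": "-1 -2.5 11.6 0 0;-1 1.6 11.7 0 0;-1 5.6 10.4 0 0;-1 8.7 7.9 0 0;-1 11 4.4 0 0;-1 11.8 0.5 0 0;-1 0 0 0 0"}}

```text
time_s: 3.78
ee_pos: [0.561, 0.1863, 0.1247]
orientation: [0.606, 0.796, 0.001, 0.002]
contact_force: [1.0, -2.7, 4.4]
width: 0.0165
finger_force: 25.0
```

>>> {"name": "apply_moves", "arguments": {"steps": "-1 11.2 -3.7 0 0;-1 9.3 -7.2 0 0;-1 6.3 -10 0 0;-1 2.5 -11.6 0 0;-1 -1.6 -11.7 0 0;-1 -5.6 -10.4 0 0;-1 0 0 0 0"}}

```text
time_s: 4.65
ee_pos: [0.5804, 0.1327, 0.1245]
orientation: [0.606, 0.796, 0.0, -0.001]
contact_force: [-5.0, 1.8, 7.9]
width: 0.0161
finger_force: 25.0
```

>>> {"name": "apply_moves", "arguments": {"steps": "-1 -8.7 -7.9 0 0;-1 -11 -4.4 0 0;-1 -11.8 -0.5 0 0;-1 -11.2 3.7 0 0;-1 -9.3 7.2 0 0;-1 -6.3 10 0 0;-1 0 0 0 0"}}

```text
time_s: 5.52
ee_pos: [0.5215, 0.14, 0.1245]
orientation: [0.605, 0.796, -0.001, -0.0]
contact_force: [-4.7, -1.9, 11.4]
width: 0.0159
finger_force: 25.0
```

>>> {"name": "apply_moves", "arguments": {"steps": "-1 -2.5 11.6 0 0;-1 0.3 5.9 0 0;-1 0 0 0 0;-1 0 0 0 0"}}

```text
time_s: 6.02
ee_pos: [0.5192, 0.1579, 0.1245]
orientation: [0.605, 0.796, -0.001, -0.001]
contact_force: [-4.3, 0.3, 12.5]
width: 0.016
finger_force: 25.0
```

>>> {"name": "apply_moves", "arguments": {"steps": "0 0 0 0 0;0 0 0 0 0;0 0 0 35 0;0 0 0 35 0;0 15 -30 0 0;0 20 -40 0 0;0 20 -40 0 0;0 20 -41 0 0;0 0 0 0 0;0 0 0 0 0"}}

```text
time_s: 7.28
ee_pos: [0.5946, 0.0074, 0.1928]
orientation: [0.606, 0.796, -0.0, -0.001]
contact_force: [-1.2, -0.4, -0.4]
width: 0.0459
finger_force: 0.0
```

```bash
python3 - <<'E'
from h import *
s,c,P=wrist("w2"); print(s["ee_pos"],s["q"].round(2),R.from_quat(s["orientation"]).as_matrix().round(3)[:,1],s["contact_force"])
t=imaging.capture("top"); cv2.imwrite("pics/t2.png",cv2.resize(t["color"][190:310,200:370,::-1],None,fx=4,fy=4))
d=np.array([.269,-.963]); C=np.array([.5533,.1533])
for n,cc,Q in(("w",c,P),("t",t,cloud(t))):
    p=Q[cc["depth"]>0]; r=p[:,:2]-C; x=r@d; y=r@[.963,.269]
    m=(x>.1)&(x<.2)&(abs(y)<.04)&(p[:,2]>.035)&(p[:,2]<.07)
    print(n,m.sum())
    for a in np.arange(.1,.2,.006):
        k=m&(x>=a)&(x<a+.006)
        if k.sum()>3: print(round(a*1e3),k.sum(),y[k].min().round(4),y[k].max().round(4),p[k,2].max().round(4))
    k=p[(p[:,2]>.147)&(p[:,2]<.156)&(abs(p[:,0]-.555)<.06)&(abs(p[:,1]-.153)<.06)]; print("crank",len(k),k.mean(0) if len(k) else 0)
E
```

```text
[0.59462342 0.00738851 0.19277076] [-0.19  0.23  1.56  0.    1.35 -0.46] [ 0.964  0.267 -0.002] [-1.19030183 -0.40816623 -0.35882713]
w 2081
100 241 -0.0111 0.0114 0.0573
106 242 -0.0112 0.0113 0.0572
112 237 -0.0112 0.0114 0.0575
118 150 -0.0112 0.0113 0.0566
124 99 -0.0042 0.0052 0.0508
130 99 -0.0043 0.0052 0.0506
136 224 -0.0091 0.0099 0.0554
142 185 -0.0091 0.01 0.0562
148 183 -0.0092 0.01 0.0561
154 182 -0.0093 0.01 0.0554
160 189 -0.0093 0.01 0.0559
166 50 -0.0093 0.0101 0.0549
crank 0 0
t 247
100 55 -0.0106 0.0113 0.0612
106 59 -0.0111 0.0122 0.0608
112 59 -0.011 0.0122 0.0591
118 45 -0.0105 0.0114 0.0588
124 25 -0.0044 0.0057 0.0544
130 4 -0.0015 0.0052 0.0515
crank 110 [0.51984825 0.15704722 0.15142601]
```

View pics/w2.png

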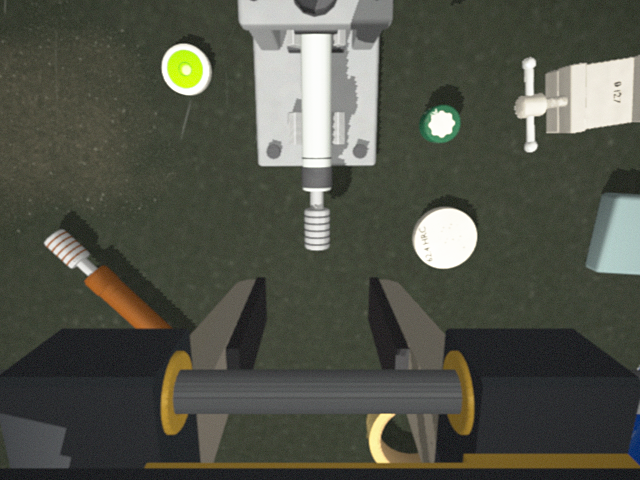

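Wrist view: rod knob at (317,228), centred between the open fingers and level with the tool. The crank stayed put. Descend and grip.

>>> {"name": "apply_moves", "arguments": {"steps": "0 0 0 -40 0;0 0 0 -40 0;0 0 0 -40 0;0 0 0 -30 0;0 0 0 -16 0;0 0 0 0 0;-1 0 0 0 0;-1 0 0 0 0;-1 0 0 0 0;-1 0 0 0 0", "force": 40}}

```text
time_s: 8.62
ee_pos: [0.5947, 0.0063, 0.0285]
orientation: [0.605, 0.796, -0.001, -0.0]
contact_force: [-5.4, -2.0, 5.0]
width: 0.0191
finger_force: 40.0
```

```bash
python3 - <<'E'
from h import *
s=manip.read_state();print(s["ee_pos"],s["contact_force"],s["width"],s["finger_force"])
E
```

```text
[0.59468022 0.00631777 0.02850214] [-5.38409128 -1.9942999   5.04621207] 0.01906766126878088 39.99857246875763
```

>>> {"name": "apply_moves", "arguments": {"steps": "-1 1.1 -3.9 0 0;-1 1.1 -3.9 0 0;-1 1.1 -3.9 0 0;-1 1.1 -3.9 0 0;-1 1.1 -3.9 0 0;-1 1.1 -3.9 0 0;-1 1.1 -3.9 0 0;-1 1.1 -3.9 0 0;-1 0 0 0 0;-1 0 0 0 0"}}

```text
time_s: 9.88
ee_pos: [0.603, -0.0231, 0.0284]
orientation: [0.605, 0.796, -0.0, -0.002]
contact_force: [-6.1, 3.4, 7.3]
width: 0.019
finger_force: 40.0
```

```bash
cat > m.py <<'E'
from h import *
import sys
s,c,P=wrist(sys.argv[1]); print(s["ee_pos"],s["contact_force"],s["width"])
t=imaging.capture("top"); cv2.imwrite(f"pics/t_{sys.argv[1]}.png",cv2.resize(t["color"][190:310,200:370,::-1],None,fx=4,fy=4))
d=np.array([.269,-.963]); C=np.array([.5533,.1533]); Q=P
p=Q[c["depth"]>0]; col=c["color"][c["depth"]>0].mean(1); r=p[:,:2]-C; x=r@d; y=r@[.963,.269]
m=(abs(y)<.012)&(p[:,2]>.035)&(p[:,2]<.07)
for a in np.arange(.1,.212,.002):
    k=m&(x>=a)&(x<a+.002)
    if k.sum()>3: print(round(a*1e3),k.sum(),y[k].min().round(4),y[k].max().round(4),p[k,2].max().round(4),col[k&(abs(y)<.004)].mean().round(0))
E
python3 m.py w3
```

```text
[ 0.60301824 -0.02311956  0.02835753] [-6.14593104  3.37687208  7.26773457] 0.01895961993682449
100 390 -0.0106 0.0114 0.0563 225.0
102 368 -0.011 0.0116 0.0571 192.0
104 395 -0.011 0.0116 0.0572 94.0
106 383 -0.011 0.0116 0.0569 92.0
108 384 -0.0112 0.0117 0.0569 91.0
110 391 -0.0112 0.0117 0.0571 93.0
112 392 -0.0112 0.0117 0.0574 95.0
114 384 -0.0114 0.0118 0.0573 94.0
116 369 -0.0114 0.0118 0.0572 94.0
118 341 -0.0109 0.0119 0.0572 129.0
120 265 -0.0103 0.0112 0.0561 212.0
122 149 -0.0044 0.0053 0.0507 174.0
124 156 -0.0044 0.0053 0.0502 176.0
126 141 -0.0044 0.0053 0.0502 175.0
128 151 -0.0044 0.0053 0.0499 176.0
130 145 -0.0045 0.0053 0.0502 176.0
132 144 -0.0041 0.0054 0.0502 175.0
134 134 -0.0041 0.0054 0.0505 176.0
136 135 -0.0041 0.0054 0.0498 176.0
138 142 -0.0041 0.0054 0.0503 174.0
140 135 -0.0041 0.0054 0.0501 175.0
142 139 -0.0042 0.0054 0.0502 174.0
144 134 -0.0042 0.0054 0.0507 174.0
146 134 -0.0042 0.0054 0.0507 174.0
148 136 -0.0042 0.0055 0.05 173.0
150 128 -0.0043 0.0054 0.0503 173.0
152 132 -0.0043 0.0055 0.0501 173.0
154 133 -0.0043 0.0055 0.0505 172.0
156 128 -0.0043 0.0055 0.0504 172.0
158 119 -0.0039 0.0055 0.0503 173.0
160 127 -0.0039 0.0055 0.05 170.0
162 123 -0.0039 0.0055 0.0499 172.0
164 123 -0.004 0.0055 0.0496 171.0
166 462 -0.0088 0.0099 0.0548 154.0
168 268 -0.0092 0.0104 0.0548 184.0
170 277 -0.0094 0.0109 0.0551 161.0
172 319 -0.012 0.012 0.0696 148.0
174 591 -0.012 0.012 0.07 210.0
176 311 -0.0085 0.0105 0.07 172.0
178 231 -0.0085 0.0106 0.07 216.0
180 268 -0.0085 0.0105 0.0696 240.0
182 278 -0.0086 0.0105 0.0668 170.0
184 235 -0.0086 0.0105 0.07 247.0
186 290 -0.0085 0.0105 0.0678 235.0
188 237 -0.0086 0.0106 0.0688 173.0
190 251 -0.0086 0.0105 0.069 247.0
192 282 -0.0085 0.0105 0.0689 216.0
194 183 -0.0086 0.0105 0.0688 198.0
196 180 -0.0088 0.0103 0.0555 249.0
198 29 -0.0074 0.0089 0.0536 245.0
```

View pics/w3.png

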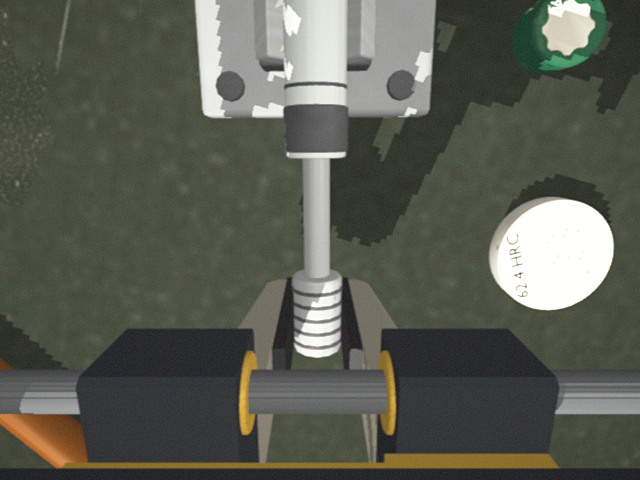

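Wrist view: mouth at (316,155), knob from (316,280); about 30 mm out, no ring yet, barrel in place. 10 mm more.

>>> {"name": "apply_moves", "arguments": {"steps": "-1 0.9 -3.2 0 0;-1 0.9 -3.2 0 0;-1 0.9 -3.2 0 0;-1 0 0 0 0;-1 0 0 0 0;-1 0 0 0 0"}}

```text
time_s: 10.72
ee_pos: [0.6056, -0.0323, 0.0283]
orientation: [0.605, 0.796, -0.0, -0.002]
contact_force: [-6.2, 5.5, 7.8]
width: 0.0188
finger_force: 40.0
```

```bash
python3 m.py w4 | awk 'NR==1||($1>=116&&$1<=130)||($1>=170&&$1<=180)'
```

```text
[ 0.60563237 -0.03234971  0.02834057] [-6.19687509  5.53377139  7.8330278 ] 0.01879081298187267
116 388 -0.0111 0.0117 0.057 94.0
118 406 -0.0112 0.0117 0.057 131.0
120 331 -0.0105 0.0112 0.0561 174.0
122 167 -0.0045 0.0056 0.0505 111.0
124 159 -0.0042 0.0053 0.0506 177.0
126 138 -0.0042 0.0053 0.0501 177.0
128 162 -0.0043 0.0053 0.0501 176.0
130 153 -0.0043 0.0053 0.0507 176.0
170 119 -0.0039 0.0055 0.05 173.0
172 123 -0.0039 0.0056 0.0505 170.0
174 124 -0.0039 0.0056 0.0502 172.0
176 492 -0.0088 0.0104 0.0546 155.0
178 256 -0.0092 0.0104 0.0551 194.0
180 275 -0.0094 0.0109 0.0555 152.0
```

View pics/w4.png

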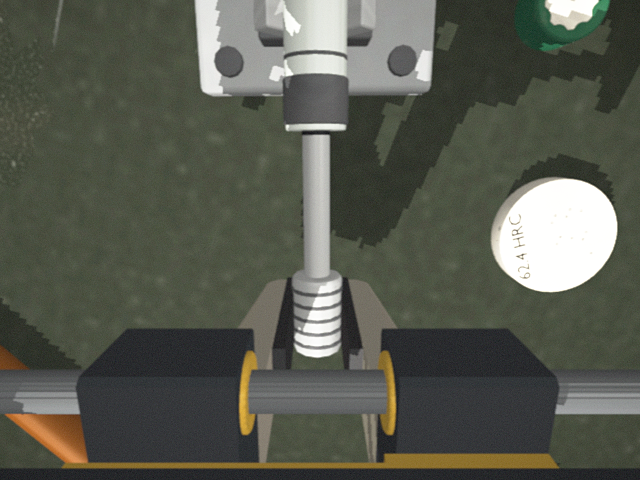

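The dark ring is just visible at the mouth at (316,131); the tool has travelled 40 mm and the barrel hasn't moved. Handing in.

```bash
python3 -c "
from bench import ticket
print(ticket.finish_job())"
```

```text
the job is handed in; nothing more can be done
None
```

I handed the job in at about 11 s on the robot's clock: the clamp is cranked firm (about 8.3 rad), the rod is held about 40 mm out with its ring at the mouth, and the barrel and bystanders were not moved; no verdict was returned.

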